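# Centre a harmonica in its repair jig and hold it clamped

### The arm

A 6-joint arm with a two-finger parallel gripper is mounted at the origin on the work surface. World frame = base frame: x ahead of the robot, y to its left, z up, the work surface at z = 0. Lengths are in m, angles in degrees, forces in N, time in s.
With the tool pointing down it reaches from about 0.325 to 0.775 m from the base axis. Payload 9.3 kg.
Tool frame: the origin (TCP) lies midway between the tips of the shut fingers; the grasp point (between the pads) lies manip.tcp_to_grasp behind it (manip.tcp_to_grasp is the distance from the TCP to the grasp point, in m); z points along the fingers, y is the line along which they close (so a half turn about z gives the same grasp; the last joint's range is limited). The gripper opens to 85 mm and grips with 20 to 120 N. Pads are 22 mm wide; open, the fingers measure 114 mm over their backs; the gripper's body (76 mm by 85 mm) begins 54 mm behind the grasp point. The pads swing forward as they close: fully open they stand 13 mm farther back than shut.
Start: joints at [56.459, 14.817, 1.232, 76.415, 0, 81.257], TCP at [0.231, 0.499, 0.231] pointing down, gripper open.
Joint ranges: [-174.27, 174.27], [-52.1, 104.24], [-59.71, 78.15], [-110.17, 111.67], [-87.03, 83.33], [-180, 180]. Speed limits (degrees/s): [127.2, 127.2, 159.86, 180, 180, 180].

### API

Orientations are given as [roll, pitch, yaw] about the fixed x, y, z axes, in that order (R = Rz(yaw) Ry(pitch) Rx(roll)).
In Python, from plant import readout, capture, camera_model, manip, finder gives the robot as it stands.
- The arm moves only by the tool arm_command, never from a script. Its argument "steps" is a list of rows, each a list of 3 entries, a list of its own where there are three numbers: the shift along the tool's x, y, z in mm, then the turn, a rotation vector about the tool's x, y, z in degrees, then the opening, from -1 (shut) to 1 (fully open), so that 0 is half open. In form: [[[tx, ty, tz], [rx, ry, rz], fingers], ...]. A call has exactly 10 rows; each row shifts and turns the commanded pose from where the row before left it, along the tool's axes as they then stand; what a row does not reach is not made up. A row lasts 1/12 s, in which the tool goes at most 41.7 mm and 7.16 degrees, less where a joint would pass 70% of its speed; a pose out of reach is approached as far as the arm can. A call is refused whole if a number of a shift passes 41.7 or a number of a turn 7.16, either way. A call with a gripper value outside its range is refused whole. The fingers move at their own pace and stop on an object; "force" is the grip in N (left out, the last holds). Time passes only in rows, so rows that do not move let the fingers close, or fill a call up. It gives the time, the measured TCP pose, the force, the opening and the grip force at its end, in the units of the state.
- readout.sense(): the state, without advancing time (a new reading comes with each control period).
- capture(name): name is "scene" or "top" or "wrist"; returns (picture, depth): 400x640x3 uint8, blue, green, red; 400x640 float32, m along the optical axis (not along the pixel's ray), 0 where there is no reading.
- camera_model(name): a dict with "mtx" (3x3 intrinsics, pixels), "dist" ([k1, k2, p1, p2, k3] as OpenCV has them; the pictures are not rectified), "extrinsics" (4x4, takes a point from camera to world coordinates). Camera axes: x right, y up, looking along -z (the intrinsics and any distortion apply to the point x, -y, -z); pixel columns grow to the right and rows downward; lengths in m; the calibration is good to about 2 mm. A picture is of the moment at which its call begins: read the wrist's pose just before it. camera_model takes no time and is no camera call; for the wrist camera it gives the pose at the moment of the call.
- manip.finish_job(): hands the job in; it is judged then, once.
Trained networks look in the newest picture that a camera, given by its name, has taken for a name from the list of things; names that differ only in an ending like _2 or _b are one class to them, and where a whole thing is asked for, a point or a joint stands for the part that bears it (a point fixed in the world has none). Each returns a list of dicts, best first, with "confidence" (0 to 1); they miss things now and then, are a little off and sometimes report something else, mostly with a low value. They report only what shows in the picture. A call takes as long as a camera call. They do not tell look-alikes from the thing itself.
- finder.silhouettes(name, camera): "region" (400x640 bool, what is visible of it) and "extent" ([left, top, right, bottom] in pixels, round what is visible of it).
The state is a dict: "clock": time; "qpos": joint angles; "qd": joint speeds; "effort": joint torques, N m; "position": TCP position; "eef_rot": TCP orientation; "wrist_force": force on the tool from outside, world axes, zero at the start; "torque": the same for the moment, N m; "width": finger opening in m; "finger_force": force on a finger pad.
Only numpy, scipy, OpenCV 4.12 (cv2) and the standard library are available. Lean on these libraries where they do the work, as an engineer would, in place of code of your own. Each camera call takes 0.05 s, during which the arm holds its last target. There are 200 camera calls.

### The job

Turn the knob of the jig until the pointer on the cradle lines up with the fixed mark, so the harmonica sits centred in front of the jaw. Then pump the ratchet trigger until the jaw's spring pad meets the harmonica and its spring is pressed in about half way, never nearly all the way, or the harmonica is crushed. Finish while still holding the trigger squeezed at that pressure; touch only the knob, the trigger and the upright grip, and leave the other things alone.

Things in the scene. Friction and masses are not known exactly. Their poses are not given: they have to be found in the camera images.
- jig: The wooden bed of the repair jig, 150 x 370 mm and 15 mm thick, screwed to the ledge (does not move). Origin: centre of its underside; x across the bed, y along the bed. The ratchet housing with grip and trigger is at the +y end, the knob at the -y end, the cradle with the harmonica between them. The jaw advances towards -y. The housing is a grey block 44 mm wide (x), from y = 30 to 150 mm, its flat top 66 mm above the ledge.
- mark (a point): The tip of the fixed mark: a dark steel upright blade 4 mm wide and 18 mm long (along y), top 35 mm above the ledge, at x = 55, y = -129 mm on the jig, pointing +y at the pointer's tip across a 2 mm gap. Axes as the jig's.
- pointer_tip (a point): The tip of the pointer: a steel finger 4 mm wide on the cradle's back, top about 36 mm above the ledge, pointing -y. It moves with the cradle along the jig's x only. Aligned when its x in the jig's frame equals that of the mark; it always starts 8 to 24 mm on the -x side of the mark.
- knob (a joint): Turn of the knob (rad), starts at 0, grows clockwise seen from above, range 0 to 3.6. A pinion and rack: each rad moves the cradle 10 mm to the jig's +x (back again when turned back). It stays where it is left; about 0.08 N m to turn.
- knob_grip (a point): Point on the knob's upright axis (jig x = 0, y = -150 mm), 70 mm above the ledge, middle of the height to grip. The black knob has a bar grip 42 mm long, 14 mm thick, from 46 to 82 mm above the ledge, over a disc of radius 22 mm. The bar lies along the jig's x when the knob reads 0 and turns with it.
- grip_face (a point): Centre of the outer (-y) face of the fixed upright grip, a dark steel post 24 mm (x) x 14 mm (y), from 66 to 125 mm above the ledge; this point is 100 mm above the ledge, at jig x = 0, y = 70 mm.
- trigger_face (a point): Centre of the outer (+y) face of the trigger, a bright steel post 24 mm (x) x 12 mm (y), from 67 to 122 mm above the ledge; this point is 100 mm above the ledge. At rest it is 58 mm from grip_face (jig y = 128 mm); squeezing slides it straight towards the grip (-y), up to 14 mm.
- trigger (a joint): Slide of the trigger (m): 0 at rest, 0.014 fully squeezed. A spring of 3 to 4.4 N returns it. While squeezed, its pawl takes the bar along 1:1 after 0 to 4 mm of lost motion (4 mm teeth); a full squeeze moves the bar about 12 mm, then let the trigger come back fully to take new teeth.
- bar (a joint): Advance of the toothed bar with its jaw (m), grows towards the harmonica (-y). Starts at 0 to 0.018, end of travel 0.055. A brake of 3 N holds it when the trigger is let go, so a pad pressed harder pushes it back until the pad's spring is pressed in only 2 to 3 mm: the pressure must be held with the trigger.
- pad (a joint): How far the jaw's spring pad is pressed in (m): 0 free, 0.016 fully home. Spring 1 N per mm. The harmonica is crushed above 0.0135.
- pad_face (a point): Centre of the front (-y) face of the round black pad (diameter 22 mm) in front of the jaw, 41 mm above the ledge, at jig x = 0. It moves with bar and pad.
- cradle: Aluminium cradle, 122 mm long in x, that carries the harmonica in a shallow channel with a backstop on its -y side. Slides along the jig's x with the knob.
- harmonica: Harmonica, 102 mm long (x), 24 mm thick (y), 27 mm high, standing loose on its long edge in the cradle, its underside 26 mm above the ledge. Origin: centre of its underside. Its face towards the jaw is 12 mm to +y of its origin and starts 17 to 37 mm from the pad's face; under pressure it may shift up to 2 mm back to the backstop.
- votive: Empty glass votive cup, 56 mm wide, 60 mm high, on the ledge. Origin: centre of its underside. Bystander.
- pitch_pipe: Round orange pitch pipe, 68 mm across, 18 mm high, lying on the ledge. Origin: centre of its underside. Bystander.
- rack: Wooden harmonica rack, 170 x 75 mm, 114 mm high with the three harmonicas standing in it; a chrome capo is clipped to its side. Fixed to the ledge. Origin: centre of its underside. Bystander.
Things that resemble listed ones, but are neither listed nor needed, are in the scene too. What is shaped like the harmonica but red is not meant.

How it is judged:
By the outcome, as a careful person would: the job done as asked, in the order asked, and still so for the second after the job is handed in, while the arm keeps its last pose, push and grip.
It also fails if it takes over 72 s, if anything falls off the work surface, if the arm or the gripper's body presses on something with over 40 N, if the wrist force passes 120 N, or if a joint passes its speed limit or range.

## Working session

There is one attempt and no reset: what is moved stays moved. The work goes in short steps, Python scripts to look and compute and a tool call to move; the robot and the scene stay as the last step left them, time stands still between calls to the robot, and variables do not carry over. Pictures are saved under pics/ and viewed, at most 10 in all, crops included, and the job is handed in when it is done.

Besides the shell and the picture viewer there is one more tool, called as name(argument=value, ...) on one line, values as JSON. arm_command: Moves the arm, as the interface text tells. Its arguments: {"type":"object","properties":{"steps":{"type":"array","items":{"type":"array"}},"force":{"type":"number"}},"required":["steps"]}

```bash
ls; mkdir -p pics
cat > h.py <<'E'
import numpy as np, cv2
from plant import readout, capture, camera_model, manip, finder
def world(cam,u,v,d,m=None):
    m=m or camera_model(cam); K=np.array(m["mtx"]);D=np.array(m["dist"]);E=np.array(m["extrinsics"])
    p=cv2.undistortPoints(np.float64(np.c_[np.ravel(u),np.ravel(v)]).reshape(-1,1,2),K,D).reshape(-1,2)
    d=np.ravel(d); P=np.c_[p[:,0]*d,-p[:,1]*d,-d]
    return P@E[:3,:3].T+E[:3,3]
def proj(cam,P,m=None):
    m=m or camera_model(cam); K=np.array(m["mtx"]);D=np.array(m["dist"]);E=np.array(m["extrinsics"])
    Q=(np.atleast_2d(P)-E[:3,3])@E[:3,:3]; Q=Q*[1,-1,-1]
    return cv2.projectPoints(Q,np.zeros(3),np.zeros(3),K,D)[0].reshape(-1,2)
E
python3 - <<'E'
from h import *
s=readout.sense(); print(s, manip.tcp_to_grasp)
for c in ("top","scene"):
    p,d=capture(c); cv2.imwrite(f"pics/{c}0.png",p); np.save(f"{c}0.npy",d)
    m=camera_model(c); print(c,np.round(m["extrinsics"],3).tolist(),np.round(m["mtx"],1).tolist(),m["dist"])
    for n in ("jig","knob","trigger","grip_face","harmonica","cradle","votive","pitch_pipe","rack"):
        for r in finder.silhouettes(n,c)[:3]:
            v,u=np.nonzero(r["region"]); dd=d[v,u]; ok=dd>0
            P=world(c,u[ok],v[ok],dd[ok],m)
            print(n,round(r["confidence"],2),r["extent"],np.round(np.median(P,0),3),np.round(np.percentile(P[:,2],95),3))
E
```

```text
pics
{'clock': 0.0, 'qpos': array([ 5.64608784e+01,  1.48524673e+01,  1.18809618e+00,  7.64155491e+01,
       -8.37456437e-04,  8.12586124e+01]), 'qd': array([-0.00929698, -0.03127338,  0.04556161,  0.05156615, -0.05063692,
        0.00294897]), 'effort': array([ 4.80826959e-03, -5.55644631e+01,  3.44534397e+01,  1.36354461e-02,
       -5.26505551e-05,  3.64863936e-06]), 'position': array([0.23050768, 0.49904571, 0.23063858]), 'eef_rot': array([-1.79920881e+02, -1.13181311e-02,  1.55202259e+02]), 'wrist_force': array([-0.02388308,  0.36621717,  0.21007689]), 'torque': array([ 0.03065936, -0.00315472,  0.00047769]), 'finger_force': 0.0, 'width': 0.08550779745534516} 0.0187
top [[-0.001, 0.983, -0.185, 0.24], [-1.0, -0.001, -0.003, 0.037], [-0.003, 0.185, 0.983, 1.654], [0.0, 0.0, 0.0, 1.0]] [[512.1, 0.0, 330.7], [0.0, 512.1, 202.4], [0.0, 0.0, 1.0]] [-0.13409863  0.          0.          0.          0.        ]
jig 0.76 [283.8, 162.1, 399.0, 220.5] [0.579 0.025 0.016] 0.069
knob 0.52 [383.3, 188.0, 395.9, 208.8] [ 0.555 -0.145  0.049] 0.087
trigger 0.42 [302.3, 176.5, 308.1, 189.8] [0.
[... 1100 characters left out ...]
0.056
knob 0.58 [204.3, 139.7, 223.3, 156.7] [ 0.514 -0.36   0.015] 0.02
grip_face 0.85 [236.6, 164.0, 368.8, 269.1] [0.61  0.049 0.015] 0.078
harmonica 0.67 [261.1, 128.5, 284.6, 148.8] [ 0.395 -0.215  0.023] 0.029
harmonica 0.62 [272.3, 175.4, 302.1, 204.2] [ 0.554 -0.062  0.05 ] 0.054
cradle 0.8 [265.4, 168.4, 305.4, 211.6] [ 0.553 -0.087  0.026] 0.049
cradle 0.48 [183.2, 166.0, 202.9, 195.9] [ 0.652 -0.324  0.038] 0.061
votive 0.75 [183.8, 168.0, 203.8, 193.6] [ 0.651 -0.324  0.04 ] 0.061
pitch_pipe 0.66 [205.4, 138.4, 224.0, 157.1] [ 0.514 -0.359  0.014] 0.02
rack 0.75 [335.8, 213.2, 338.8, 230.7] [0.607 0.125 0.106] 0.122
rack 0.19 [289.8, 197.9, 350.1, 243.5] [0.586 0.001 0.045] 0.056
```

Run:
```python
from h import *
p=cv2.imread("pics/top0.png"); d=np.load("top0.npy")
cv2.imwrite("pics/top_crop.png",cv2.resize(p[140:280,200:480],None,fx=2.8,fy=2.8,interpolation=cv2.INTER_CUBIC))
m=camera_model("top")
v,u=np.mgrid[150:240,270:420]; P=world("top",u,v,d[150:240,270:420],m)
ok=(P[:,2]>.009)&(P[:,2]<.13)&(P[:,0]>.45)
mask=np.zeros((90,150),np.uint8); mask.ravel()[ok]=1
n,l,st,c=cv2.connectedComponentsWithStats(mask); k=1+np.argmax(st[1:,4]); Q=P[(l.ravel()==k)]
print(st[k])
B=Q[Q[:,2]<.022]; r=cv2.minAreaRect(np.float32(B[:,:2])); print("bed",r, np.median(B[:,2]))
H=Q[(Q[:,2]>.061)&(Q[:,2]<.073)]; H=H[(H[:,1]>.03)]; r=cv2.minAreaRect(np.float32(H[:,:2])); print("house",r,np.median(H[:,2]))
K=Q[(Q[:,2]>.075)]; 
for a,b,n in ((-.3,-.09,"knob"),(.03,.1,"grip"),(.1,.25,"trig")):
    k=K[(K[:,1]>a)&(K[:,1]<b)]
    if len(k): print(n,len(k),k.mean(0),cv2.minAreaRect(np.float32(k[:,:2])))
```

```text
[  14   13  119   61 4839]
bed ((0.5764061212539673, 0.0010551214218139648), (0.3715420663356781, 0.1608206182718277), 80.3080062866211) 0.015036431633494107
house ((0.592389702796936, 0.08949750661849976), (0.1194462850689888, 0.04545425996184349), 81.72138214111328) 0.0655216141456233
knob 50 [ 0.556095   -0.14732696  0.0826526 ] ((0.5553747415542603, -0.14742493629455566), (0.012655213475227356, 0.04066335782408714), 86.91441345214844)
grip 49 [0.58823364 0.0759466  0.11156092] ((0.5833097696304321, 0.07378841936588287), (0.04364188387989998, 0.02042088657617569), 20.64635467529297)
trig 45 [0.59502118 0.12031319 0.11186692] ((0.5973564386367798, 0.12058892101049423), (0.011161145754158497, 0.02283286117017269), 79.69773864746094)
```

View pics/top_crop.png

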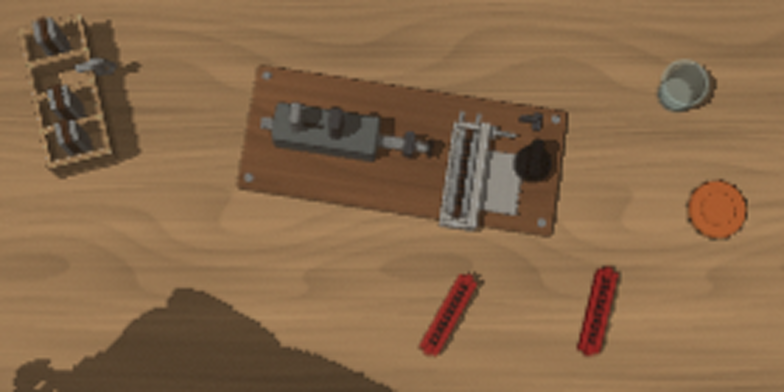

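The crop shows one jig. The knob is at crop (535,158), the cradle with the dark silver harmonica at (465,170), the pointer at (505,133), the mark at (530,120), and the grip and trigger at (335,120) and (297,115). The two red harmonicas at (450,315) and (598,310) are look-alikes, so I leave them alone. The jig's yaw is about -8.6° and its origin about (0.578, 0.001). Knob to trigger measures 271 mm against the 272 mm given, which agrees.

arm_command(steps=[[[0,0,0],[0,0,-5.4],0.3],[[0,0,0],[0,0,-5.4],0.3],[[0,0,0],[0,0,-5.4],0.3],[[-20.9,-29.5,0],[0,0,0],0.3],[[-20.9,-29.5,0],[0,0,0],0.3],[[-20.9,-29.5,0],[0,0,0],0.3],[[-20.9,-29.5,0],[0,0,0],0.3],[[-20.9,-29.5,0],[0,0,0],0.3],[[-20.9,-29.5,0],[0,0,0],0.3],[[-20.9,-29.5,0],[0,0,0],0.3]], force=40)

```text
clock: 1.83
position: [0.3448, 0.2717, 0.2315]
eef_rot: [180.0, 0.0, 171.4]
wrist_force: [0.8, 0.3, 0.2]
width: 0.0553
finger_force: 0.0
```

arm_command(steps=[[[-20.9,-29.5,0],[0,0,0],0.3],[[-20.9,-29.5,0],[0,0,0],0.3],[[-20.9,-29.5,0],[0,0,0],0.3],[[-20.9,-29.5,0],[0,0,0],0.3],[[-20.9,-29.5,0],[0,0,0],0.3],[[-20.9,-29.5,0],[0,0,0],0.3],[[-20.9,-29.5,0],[0,0,0],0.3],[[-20.9,-29.5,0],[0,0,0],0.3],[[-20.9,-29.5,0],[0,0,0],0.3],[[-20.9,-29.5,0],[0,0,0],0.3]])

```text
clock: 2.67
position: [0.5075, -0.0516, 0.2314]
eef_rot: [-180.0, 0.0, 171.4]
wrist_force: [0.8, 1.2, 0.7]
width: 0.0549
finger_force: 0.0
```

arm_command(steps=[[[-20.9,-29.5,0],[0,0,0],0.3],[[-20.9,-29.5,0],[0,0,0],0.3],[[-20.9,-29.5,0],[0,0,0],0.3],[[0,0,20],[0,0,0],0.3],[[0,0,20],[0,0,0],0.3],[[0,0,20],[0,0,0],0.3],[[0,0,0],[0,0,0],0.3],[[0,0,0],[0,0,0],0.3],[[0,0,0],[0,0,0],0.3],[[0,0,0],[0,0,0],0.3]])

```text
clock: 3.5
position: [0.5564, -0.1466, 0.1729]
eef_rot: [-180.0, 0.1, 171.4]
wrist_force: [-1.0, -0.6, 1.4]
width: 0.0555
finger_force: 0.0
```

```bash
cat >> h.py <<'E'
YAW=np.radians(-8.6); KN=np.array([.5555,-.1473])
def jig(P,kn=KN,yaw=YAW):  # world -> jig mm
    P=np.atleast_2d(P); d=P[:,:2]-kn; c,s=np.cos(yaw),np.sin(yaw)
    return 1000*np.c_[d[:,0]*c+d[:,1]*s, -d[:,0]*s+d[:,1]*c-.150, P[:,2]]
def unjig(J,kn=KN,yaw=YAW):
    J=np.atleast_2d(J)/1000.; c,s=np.cos(yaw),np.sin(yaw); x,y=J[:,0],J[:,1]+.150
    return np.c_[kn[0]+x*c-y*s, kn[1]+x*s+y*c, J[:,2]]
E
python3 - <<'E'
from h import *
s=readout.sense(); print(s["clock"],s["position"],s["eef_rot"],s["qpos"],s["width"])
m=camera_model("wrist"); p,d=capture("wrist"); cv2.imwrite("pics/w1.png",p); np.save("w1.npy",d); np.save("w1m.npy",m,allow_pickle=True)
print(np.round(m["extrinsics"],3).tolist(),np.round(m["mtx"]).tolist())
print("proj knob,mark",proj("wrist",unjig([[0,-150,82],[55,-120,35],[0,-84,53]]),m))
v,u=np.mgrid[0:400,0:640]; P=world("wrist",u,v,d,m); J=jig(P)
k=J[(d.ravel()>0)&(J[:,2]>70)&(J[:,2]<90)&(abs(J[:,0])<40)&(abs(J[:,1]+150)<30)]
if len(k): print("knob",len(k),np.median(k,0),cv2.minAreaRect(np.float32(k[:,:2])))
E
```

```text
3.5 [ 0.55643304 -0.14663893  0.17285265] [-1.79965748e+02  1.30367586e-01  1.71420465e+02] [-2.31171169e+01  1.84670556e+01 -2.14996727e+00  6.92481858e+01
 -4.31139639e-04 -1.45375434e+01] 0.05550269908981061
[[0.149, -0.951, -0.27, 0.488], [0.989, 0.143, 0.041, -0.135], [-0.001, -0.273, 0.962, 0.314], [0.0, 0.0, 0.0, 1.0]] [[302.0, 0.0, 314.0], [0.0, 302.0, 202.0], [0.0, 0.0, 1.0]]
proj knob,mark [[311.21134827 205.18325767]
 [341.58507235 244.47213809]
 [385.00247012 196.05856976]]
knob 847 [  -0.57749501 -149.37300283   80.65844182] ((1.0410785675048828, -149.43040466308594), (41.163211822509766, 13.297897338867188), 0.1159573420882225)
```

View pics/w1.png

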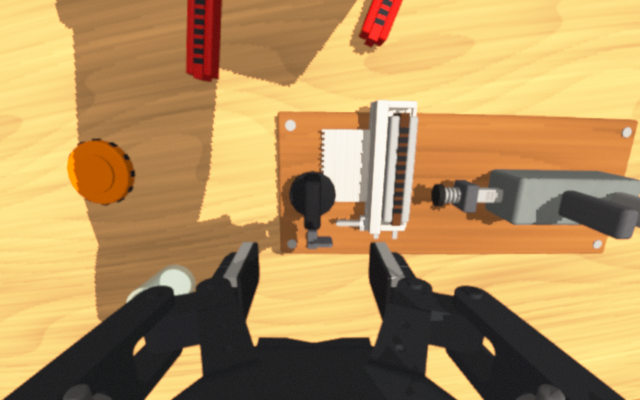

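The wrist view shows the knob bar at (312,205) lying along the jig's x. The pointer tip is near (336,222) and the mark's blade near (320,241), so the knob pose agrees to about 1 mm. Next I measure the offset from pointer to mark.

```bash
cat >> h.py <<'E'
def offset(name,cam="wrist",box=(300,205,380,260)):
    s=readout.sense(); m=camera_model(cam); p,d=capture(cam); np.save(name+".npy",d); cv2.imwrite(f"pics/{name}.png",p)
    return p,d,m
def pts(d,m,cam="wrist"):
    v,u=np.mgrid[0:400,0:640]; P=world(cam,u,v,d,m); J=jig(P); J[d.ravel()<=0]=np.nan
    return J.reshape(400,640,3)
E
python3 - <<'E'
from h import *
p=cv2.imread("pics/w1.png"); d=np.load("w1.npy"); m=np.load("w1m.npy",allow_pickle=True).item()
J=pts(d,m)
cv2.imwrite("pics/w1c.png",cv2.resize(p[205:260,295:380],None,fx=8,fy=8,interpolation=cv2.INTER_NEAREST))
for v in range(214,250,2):
    print(v," ".join(f"{J[v,u,2]:3.0f}" for u in range(306,372,2)))
print("z=35 plane: row->x, col->y")
for v in (215,218,221,224,236,239,242,245): 
    q=J[v,330]; print(v,q.round(1))
E
```

```text
214  81  82  81  80  81  82  82  78  44  14  14 nan  14  14  14  14  15  14  14  14  15  14  14  14  15  14  13  14  14  16  25  36  45
216  80  83  80  82  81  80  80  78  14  14  13  13  14  14  14  16  13  14  14  15  13  14  14  13  15  13  13  33  33  34  33  34  45
218  81  82  81  81  81  81  80  79  13  15  14  14  14  13  14  12  13  14  15  15  12  13  13  13  13  14  14  34  34  34  34  38  45
220  81  80  82  81  81  81  80  79  13  14  15  15  14  15  14  13  15  14  13  30  30  31  31  32  31  30  30  34  35  35  35  36  46
222  81  80  81  80  81  81  79  79  13  14  13  13  15  15  14  31  34  34  33  34  34  34  33  34  34  35  34  34  34  34  34  38  47
224  81  82  82  82  81  81  81  79  14  15  14  14  15  14  13  35  34  34  34  34  33  34  33  35  34  34  34  34  34  33  35  38  47
226  80  82  81  82  81  81  80  78  14  14  14  14  13  14  13  13  13  13  14  13  14  14  14  14  14  14  15  34  35  34  34  39  46
228  80  80  80  81  82  81  80  13  15  14  14  14  13  14  13  14  13  14  15  13  15  13  14  15  13  14  14  34  35  34  34  40  47
230  13  20 
[... 890 characters left out ...]
4  13  13  14  12  15  13  15  14  13  13  14  14
244  13  22  23  21  34  32  34  33  34  35  35  34  34  33  14  12  14  14  14  13  14 nan  15  13  13  14  14  13  14  14  14  13 178
246  14  22  22  22  34  35  33  33  33  33  33 nan  34  13  14  13  14  15  13  14  13  13  14  13  13  13  13  13  14  14  14  14 178
248  13  22  23  23  22  21  13  13  14  13  14  14  14  13  14  14  13  14  14  14  14  13  14  13  14  13  14  13  14  14  13  14 178
z=35 plane: row->x, col->y
215 [  31.  -130.9   13.5]
218 [  34.2 -130.9   13.9]
221 [  37.6 -130.8   13.6]
224 [  40.6 -130.8   14.7]
236 [  54.9 -130.5   12.9]
239 [  53.1 -131.2   25.4]
242 [  53.9 -131.5   31.3]
245 [  56.2 -131.5   33.6]
```

View pics/w1c.png

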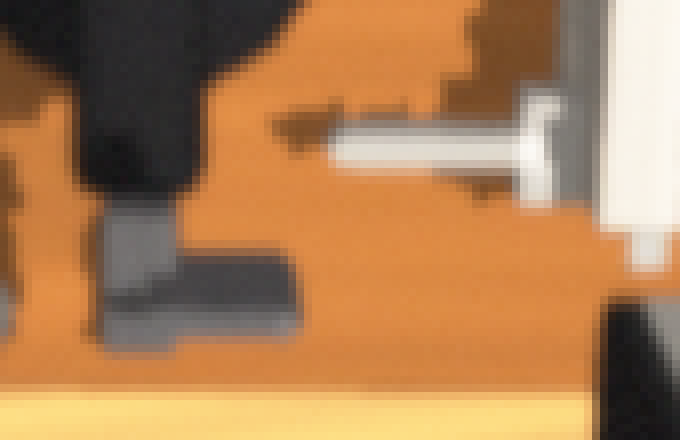

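Run:
```python
from h import *
d=np.load("w1.npy"); m=np.load("w1m.npy",allow_pickle=True).item(); J=pts(d,m)
def top(us,vs):
    q=J[vs[0]:vs[1],us[0]:us[1]].reshape(-1,3); q=q[(q[:,2]>32.3)&(q[:,2]<37)]; print(len(q),q.mean(0).round(2),np.percentile(q[:,0],[3,97]).round(1),np.percentile(q[:,1],[1,99]).round(1)); return q.mean(0)[0]
print("deg",np.degrees((top((314,334),(236,250))-top((336,358),(216,230)))/10))
h=J[180:230,365:425].reshape(-1,3); h=h[(h[:,2]>48)&(h[:,2]<58)]; print("harm top",np.percentile(h,[2,98],axis=0).round(1))
q=J[170:220,425:480].reshape(-1,3); q=q[(q[:,2]>25)&(q[:,2]<56)&(abs(q[:,0])<14)]; print("pad",np.percentile(q,[1,50,99],axis=0).round(1))
```

```text
70 [  55.67 -139.06   33.61] [53.8 57.7] [-147.7 -129.5]
83 [  31.99 -115.07   34.2 ] [30.2 33.7] [-126.  -105.2]
deg 135.7133044592911
harm top [[-13.9 -83.2  48.5]
 [ 26.4 -60.   52.6]]
pad [[-10.7 -34.   30.6]
 [  0.3 -11.9  47.5]
 [ 13.6   8.6  55.8]]
```

The pointer must move 23.7 mm, so the knob needs 2.37 rad (136°). I'm going straight down, since the TCP is within 1 mm of the knob axis, then gripping.

arm_command(steps=[[[0,0,20],[0,0,0],0.2],[[0,0,20],[0,0,0],0.2],[[0,0,20],[0,0,0],0.2],[[0,0,20],[0,0,0],0.2],[[0,0,20],[0,0,0],0.2],[[0,0,12],[0,0,0],0.2],[[0,0,8],[0,0,0],0.2],[[0,0,0],[0,0,0],0.2],[[0,0,0],[0,0,0],-0.2],[[0,0,0],[0,0,0],-0.4]], force=40)

```text
clock: 4.38
position: [0.5565, -0.1468, 0.0525]
eef_rot: [-180.0, 0.1, 171.4]
wrist_force: [-0.4, -0.1, -0.1]
width: 0.0276
finger_force: 0.0
```

arm_command(steps=[[[0,0,0],[0,0,0],-0.6],[[0,0,0],[0,0,0],-0.8],[[0,0,0],[0,0,0],-0.9],[[0,0,0],[0,0,0],-0.9],[[0,0,0],[0,0,0],-0.9],[[0,0,0],[0,0,0],-0.9],[[0,0,0],[0,0,0],-0.9],[[0,0,0],[0,0,0],-0.9],[[0,0,0],[0,0,0],-0.9],[[0,0,0],[0,0,0],-0.9]])

```text
clock: 5.22
position: [0.5563, -0.1478, 0.0526]
eef_rot: [-179.9, 0.1, 171.3]
wrist_force: [-1.7, -4.8, 4.4]
width: 0.0136
finger_force: 42.3
```

arm_command(steps=[[[0,-1,0],[0,0,0],-0.9],[[0,0,0],[0,0,5],-0.9],[[0,0,0],[0,0,5],-0.9],[[0,0,0],[0,0,5],-0.9],[[0,0,0],[0,0,5],-0.9],[[0,0,0],[0,0,5],-0.9],[[0,0,0],[0,0,5],-0.9],[[0,0,0],[0,0,5],-0.9],[[0,0,0],[0,0,5],-0.9],[[0,0,0],[0,0,5],-0.9]])

```text
clock: 6.05
position: [0.5566, -0.1475, 0.0526]
eef_rot: [179.9, 0.1, 126.2]
wrist_force: [0.6, 2.0, 6.0]
width: 0.0134
finger_force: 42.4
```

arm_command(steps=[[[0,0,0],[0,0,5],-0.9],[[0,0,0],[0,0,5],-0.9],[[0,0,0],[0,0,5],-0.9],[[0,0,0],[0,0,5],-0.9],[[0,0,0],[0,0,5],-0.9],[[0,0,0],[0,0,5],-0.9],[[0,0,0],[0,0,5],-0.9],[[0,0,0],[0,0,5],-0.9],[[0,0,0],[0,0,5],-0.9],[[0,0,0],[0,0,5],-0.9]])

```text
clock: 6.88
position: [0.5573, -0.1475, 0.0526]
eef_rot: [179.8, -0.0, 76.2]
wrist_force: [3.7, 2.2, 3.3]
width: 0.0137
finger_force: 42.1
```

arm_command(steps=[[[0,0,0],[0,0,5],-0.9],[[0,0,0],[0,0,5],-0.9],[[0,0,0],[0,0,5],-0.9],[[0,0,0],[0,0,5],-0.9],[[0,0,0],[0,0,5],-0.9],[[0,0,0],[0,0,5],-0.9],[[0,0,0],[0,0,5],-0.9],[[0,0,0],[0,0,5],-0.9],[[0,0,0],[0,0,0],-0.9],[[0,0,0],[0,0,0],-0.9]])

```text
clock: 7.72
position: [0.5577, -0.1478, 0.0526]
eef_rot: [179.8, -0.2, 36.4]
wrist_force: [5.3, 1.1, 2.2]
width: 0.0132
finger_force: 42.0
```

Run:
```python
from h import *
s=readout.sense(); print(s["clock"],s["position"],s["eef_rot"],s["qpos"][5],s["wrist_force"],s["torque"])
p,d,m=offset("w2"); print(proj("wrist",unjig([[55,-140,35],[55,-115,35]]),m))
p2,d2,m2=offset("t2","top"); print(proj("top",unjig([[55,-140,35],[55,-115,35]]),m2))
cv2.imwrite("pics/t2c.png",cv2.resize(p2[175:225,345:405],None,fx=8,fy=8,interpolation=cv2.INTER_CUBIC))
cv2.imwrite("pics/both.png",np.vstack([p,cv2.resize(p2[180:206,340:420],(640,200),interpolation=cv2.INTER_CUBIC)]))
```

```text
7.7167 [ 0.55765759 -0.14780036  0.05261765] [179.81494518  -0.18907545  36.394505  ] 120.39379567138636 [5.25835852 1.12489898 2.24624336] [ 0.07683659 -1.02352941 -0.07906616]
[[372.15031074 165.91160176]
 [339.7270894  131.9048068 ]]
[[388.45745201 181.90065155]
 [380.83835861 180.77914296]]
```

View pics/both.png

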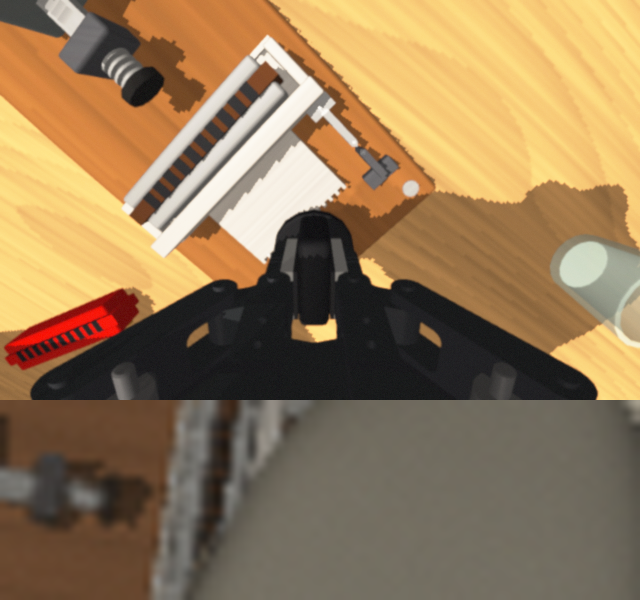

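The wrist view shows the pointer, from (325,115) to (356,148), almost in line with the mark, (358,152) to (380,178). Now I measure the residual.

```bash
cat >> h.py <<'E'
def resid(d,m):
    J=pts(d,m).reshape(-1,3); J=J[(J[:,2]>31.5)&(J[:,2]<38.5)&(J[:,0]>40)&(J[:,0]<68)]
    for n,a,b in (("mark",-146,-131),("pointer",-125,-108)):
        q=J[(J[:,1]>a)&(J[:,1]<b)]; print(n,len(q),q.mean(0).round(2),np.percentile(q[:,0],[3,50,97]).round(2))
E
python3 - <<'E'
from h import *
m=camera_model("wrist"); resid(np.load("w2.npy"),m)
E
```

```text
mark 217 [  56.24 -138.45   34.  ] [54.31 56.24 58.13]
pointer 260 [  56.36 -116.5    34.37] [54.47 56.38 58.25]
```

Aligned within about 0.1 mm. I release, rise and turn the wrist back.

arm_command(steps=[[[0,0,0],[0,0,0],-0.6],[[0,0,0],[0,0,0],-0.4],[[0,0,0],[0,0,0],0],[[0,0,0],[0,0,0],0.2],[[0,0,-10],[0,0,0],0.4],[[0,0,-20],[0,0,0],0.4],[[0,0,-20],[0,0,0],0.6],[[0,0,-25],[0,0,-5],0.8],[[0,0,-25],[0,0,-7],0.8],[[0,0,-20],[0,0,-7],0.8]])

```text
clock: 8.65
position: [0.5557, -0.1476, 0.174]
eef_rot: [179.9, -0.0, 55.7]
wrist_force: [0.4, 0.1, 0.5]
width: 0.0768
finger_force: 0.0
```

arm_command(steps=[[[0,0,0],[0,0,-7],0.8],[[0,0,0],[0,0,-7],0.8],[[0,0,0],[0,0,-7],0.8],[[0,0,0],[0,0,-7],0.8],[[0,0,0],[0,0,-7],0.8],[[0,0,0],[0,0,-7],0.8],[[0,0,0],[0,0,-7],0.8],[[0,0,0],[0,0,-7],0.8],[[0,0,0],[0,0,-7],0.8],[[0,0,0],[0,0,-7],0.8]])

```text
clock: 9.48
position: [0.5555, -0.1476, 0.1721]
eef_rot: [180.0, 0.0, 125.7]
wrist_force: [-0.4, 0.3, 0.5]
width: 0.0773
finger_force: 0.0
```

arm_command(steps=[[[0,0,0],[0,0,-7],0.8],[[0,0,0],[0,0,-7],0.8],[[0,0,0],[0,0,-7],0.8],[[0,0,0],[0,0,-7],0.8],[[0,0,0],[0,0,-7],0.8],[[0,0,0],[0,0,-7],0.8],[[0,0,0],[0,0,-4],0.8],[[0,0,0],[0,0,0],0.8],[[0,0,0],[0,0,0],0.8],[[0,0,0],[0,0,0],0.8]])

```text
clock: 10.32
position: [0.5556, -0.1476, 0.1716]
eef_rot: [-180.0, 0.0, 171.3]
wrist_force: [0.3, -0.3, -0.4]
width: 0.0767
finger_force: 0.0
```

Run:
```python
from h import *
s=readout.sense(); print(s["clock"],s["position"],s["eef_rot"],s["width"],jig(s["position"]))
p,d,m=offset("w3"); resid(d,m); J=pts(d,m); np.save("w3m.npy",m,allow_pickle=True)
q=J.reshape(-1,3); q=q[(q[:,2]>48)&(q[:,2]<58)&(q[:,1]<-50)&(q[:,1]>-90)]; print("harm",np.percentile(q,[1,99],axis=0).round(1))
q=J.reshape(-1,3); q=q[(q[:,2]>25)&(q[:,2]<56)&(abs(q[:,0])<13)&(q[:,1]<0)&(q[:,1]>-55)]; print("pad",np.percentile(q,[1,50,99],axis=0).round(1))
```

```text
10.3167 [ 0.55559843 -0.14758365  0.17162659] [-1.79995984e+02  1.04198145e-02  1.71251497e+02] 0.07674642932605966 [[ 1.39735810e-01 -1.50265746e+02  1.71626593e+02]]
mark 60 [  55.35 -138.6    33.26] [53.68 55.09 57.34]
pointer 83 [  55.75 -116.7    33.97] [53.74 55.67 58.06]
harm [[-47.6 -83.3  48.3]
 [ 48.  -59.9  52.7]]
pad [[-10.6 -34.   30.9]
 [ -0.1 -12.   47.6]
 [ 12.7  -0.8  55.8]]
```

Pointer and harmonica stay centred after release. The pad face is at jig y ≈ -34 and the harmonica face at ≈ -60, so the gap is about 26 mm. I move above the trigger and grip.

arm_command(steps=[[[0,25,0],[0,0,0],0.9],[[0,28,0],[0,0,0],0.9],[[0,28,0],[0,0,0],0.9],[[0,28,0],[0,0,0],0.9],[[0,28,0],[0,0,0],0.9],[[0,28,0],[0,0,0],0.9],[[0,28,0],[0,0,0],0.9],[[0,28,0],[0,0,0],0.9],[[0,28,0],[0,0,0],0.9],[[0,0,0],[0,0,0],0.9]])

```text
clock: 11.2
position: [0.593, 0.1028, 0.1713]
eef_rot: [179.9, -0.0, 171.5]
wrist_force: [-0.6, 0.4, -0.2]
width: 0.0811
finger_force: 0.0
```

arm_command(steps=[[[0,0,0],[0,0,0],0.9],[[0,0,0],[0,0,0],0.9],[[0,0,0],[0,0,0],0.9],[[0,0,0],[0,0,0],0.9],[[0,0,0],[0,0,0],0.9],[[0,0,0],[0,0,0],0.9],[[0,0,0],[0,0,0],0.9],[[0,0,0],[0,0,0],0.9],[[0,0,0],[0,0,0],0.9],[[0,0,0],[0,0,0],0.9]])

```text
clock: 12.03
position: [0.5928, 0.0986, 0.1713]
eef_rot: [-180.0, -0.0, 171.4]
wrist_force: [0.4, -0.9, 0.5]
width: 0.081
finger_force: 0.0
```

Run:
```python
from h import *
s=readout.sense(); print(s["clock"],s["position"],s["eef_rot"],s["width"],jig(s["position"]))
p,d,m=offset("w4"); J=pts(d,m).reshape(-1,3)
for n,a,b in (("grip",60,96),("trig",100,140)):
    q=J[(J[:,2]>110)&(J[:,2]<128)&(abs(J[:,0])<18)&(J[:,1]>a)&(J[:,1]<b)]; print(n,len(q),np.percentile(q,[2,50,98],axis=0).round(1) if len(q) else "")
```

```text
12.0333 [0.59283862 0.09858003 0.17127865] [-1.79999244e+02 -1.52300823e-03  1.71396114e+02] 0.08103694165081717 [[1.51042620e-01 9.86988962e+01 1.71278648e+02]]
grip 725 [[-9.000e+00  7.120e+01  1.111e+02]
 [ 1.000e-01  7.820e+01  1.230e+02]
 [ 1.240e+01  8.450e+01  1.248e+02]]
trig 585 [[ -8.4 116.5 111.3]
 [  1.  121.9 119.9]
 [ 12.8 128.1 121.7]]
```

View pics/w4.png

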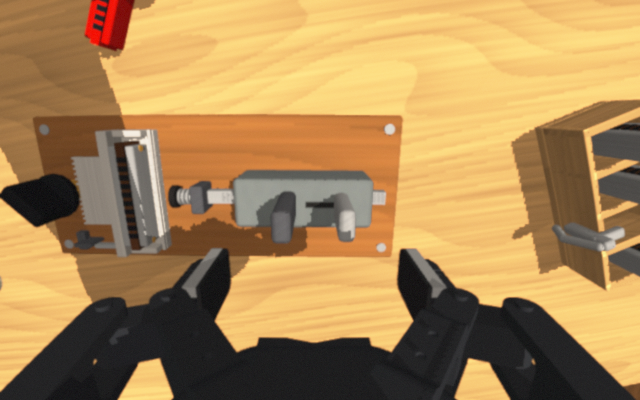

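The view shows the grip post at (283,215) and the trigger at (345,215), measured at jig y 70–84 and 116–128, as expected. The fingers straddle both. I descend 95 mm.

arm_command(steps=[[[0,0,15],[0,0,0],0.9],[[0,0,20],[0,0,0],0.9],[[0,0,20],[0,0,0],0.9],[[0,0,20],[0,0,0],0.9],[[0,0,12],[0,0,0],0.9],[[0,0,8],[0,0,0],0.9],[[0,0,0],[0,0,0],0.7],[[0,0,0],[0,0,0],0.55],[[0,0,0],[0,0,0],0.45],[[0,0,0],[0,0,0],0.45]], force=40)

```text
clock: 12.92
position: [0.5935, 0.0986, 0.0773]
eef_rot: [180.0, 0.1, 171.4]
wrist_force: [-0.4, 0.4, 0.5]
width: 0.0618
finger_force: 0.0
```

```bash
cat >> h.py <<'E'
def st():
    s=readout.sense(); c,q=np.cos(YAW),np.sin(YAW); f=s["wrist_force"]
    print("t%.2f jig"%s["clock"],jig(s["position"]).round(2)[0],"w%.2f"%(s["width"]*1000),"Fjig x%.1f y%.1f"%(f[0]*c+f[1]*q,-f[0]*q+f[1]*c),"ff%.1f"%s["finger_force"])
def gap(name):
    p,d,m=offset(name); J=pts(d,m); np.save(name+"m.npy",m,allow_pickle=True); q=J.reshape(-1,3)
    h=q[(q[:,2]>46)&(q[:,2]<57)&(q[:,1]<-50)&(q[:,1]>-95)&(abs(q[:,0])<40)]; print("harm y",np.percentile(h[:,1],[2,50,98]).round(1) if len(h) else None,len(h))
    h=q[(q[:,2]>38)&(q[:,2]<57)&(abs(q[:,0])<8)&(q[:,1]>-62)&(q[:,1]<40)]; 
    if len(h): print("pad/jaw y",np.percentile(h[:,1],[1,5,50]).round(1)); print([(int(y),round(float(np.median(h[(h[:,1]>=y)&(h[:,1]<y+2),2])),0)) for y in range(-64,30,2) if ((h[:,1]>=y)&(h[:,1]<y+2)).sum()>3])
    return p,d,m
E
python3 -c "
from h import *
st(); gap('w5')"
```

```text
t12.92 jig [ 0.75 98.86 77.33] w61.82 Fjig x-0.4 y0.3 ff0.0
harm y [-93.  -70.1 -58.8] 5581
pad/jaw y [-61.5 -60.   -7.6]
[(-62, 50.0), (-60, 45.0), (-58, 43.0), (-34, 49.0), (-32, 50.0), (-30, 49.0), (-28, 46.0), (-26, 45.0), (-24, 47.0), (-22, 45.0), (-20, 46.0), (-18, 47.0), (-12, 54.0), (-10, 55.0), (-8, 55.0), (-6, 55.0), (-4, 55.0), (-2, 54.0), (0, 48.0), (2, 42.0), (4, 42.0), (6, 42.0), (8, 42.0), (10, 42.0), (12, 42.0), (14, 43.0), (16, 42.0), (18, 43.0), (20, 42.0), (22, 43.0)]
```

arm_command(steps=[[[0,-0.7,0],[0,0,0],0.41],[[0,-0.7,0],[0,0,0],0.37],[[0,-0.7,0],[0,0,0],0.33],[[0,-0.7,0],[0,0,0],0.29],[[0,-0.7,0],[0,0,0],0.25],[[0,-0.7,0],[0,0,0],0.21],[[0,-0.7,0],[0,0,0],0.17],[[0,-0.7,0],[0,0,0],0.12],[[0,-0.7,0],[0,0,0],0.08],[[0,-0.7,0],[0,0,0],0.05]], force=40)

```text
clock: 13.8
position: [0.5923, 0.0917, 0.0775]
eef_rot: [180.0, 0.1, 171.4]
wrist_force: [-0.6, 4.3, 6.6]
width: 0.0453
finger_force: 5.3
```

arm_command(steps=[[[0,0,0],[0,0,0],0.05],[[0,0,0],[0,0,0],0.05],[[0,0,0],[0,0,0],0.05],[[0,0,0],[0,0,0],0.05],[[0,0,0],[0,0,0],0.05],[[0,0,0],[0,0,0],0.05],[[0,0,0],[0,0,0],0.05],[[0,0,0],[0,0,0],0.05],[[0,0,0],[0,0,0],0.05],[[0,0,0],[0,0,0],0.05]])

```text
clock: 14.63
position: [0.5924, 0.0918, 0.0775]
eef_rot: [180.0, 0.1, 171.4]
wrist_force: [-0.9, 1.5, 8.5]
width: 0.0447
finger_force: 6.5
```

```bash
python3 -c "
from h import *
st(); gap('w6')"
```

```text
t14.63 jig [ 0.69 91.87 77.45] w44.74 Fjig x-1.1 y1.3 ff6.5
harm y [-92.9 -70.1 -58.8] 5620
pad/jaw y [-61.2 -59.9 -14.5]
[(-62, 50.0), (-60, 45.0), (-58, 44.0), (-46, 49.0), (-44, 49.0), (-42, 49.0), (-40, 46.0), (-38, 45.0), (-36, 45.0), (-34, 45.0), (-32, 46.0), (-30, 47.0), (-24, 54.0), (-22, 55.0), (-20, 55.0), (-18, 55.0), (-16, 55.0), (-14, 54.0), (-12, 48.0), (-10, 42.0), (-8, 42.0), (-6, 42.0), (-4, 42.0), (-2, 42.0), (0, 42.0), (2, 42.0), (4, 43.0), (6, 43.0), (8, 42.0), (10, 43.0), (12, 43.0), (14, 43.0), (16, 43.0), (18, 42.0), (20, 42.0), (22, 43.0)]
```

Pump 1 moved the jaw 12 mm, leaving a gap of about 14 mm. I let the trigger back fully and pump again.

arm_command(steps=[[[0,0.7,0],[0,0,0],0.08],[[0,0.7,0],[0,0,0],0.12],[[0,0.7,0],[0,0,0],0.17],[[0,0.7,0],[0,0,0],0.21],[[0,0.7,0],[0,0,0],0.25],[[0,0.7,0],[0,0,0],0.29],[[0,0.7,0],[0,0,0],0.33],[[0,0.7,0],[0,0,0],0.37],[[0,0.7,0],[0,0,0],0.42],[[0,0.7,0],[0,0,0],0.45]])

```text
clock: 15.52
position: [0.5926, 0.0984, 0.0762]
eef_rot: [-180.0, -0.0, 171.4]
wrist_force: [0.7, 0.1, 0.3]
width: 0.0617
finger_force: 0.0
```

arm_command(steps=[[[0,0,0],[0,0,0],0.45],[[0,0,0],[0,0,0],0.45],[[0,0,0],[0,0,0],0.45],[[0,0,0],[0,0,0],0.45],[[0,-0.7,0],[0,0,0],0.41],[[0,-0.7,0],[0,0,0],0.37],[[0,-0.7,0],[0,0,0],0.33],[[0,-0.7,0],[0,0,0],0.29],[[0,-0.7,0],[0,0,0],0.25],[[0,-0.7,0],[0,0,0],0.21]])

```text
clock: 16.35
position: [0.5925, 0.095, 0.077]
eef_rot: [179.9, 0.1, 171.4]
wrist_force: [-0.6, 7.3, 4.8]
width: 0.0518
finger_force: 3.3
```

arm_command(steps=[[[0,-0.7,0],[0,0,0],0.17],[[0,-0.7,0],[0,0,0],0.12],[[0,-0.7,0],[0,0,0],0.08],[[0,-0.7,0],[0,0,0],0.05],[[0,0,0],[0,0,0],0.05],[[0,0,0],[0,0,0],0.05],[[0,0,0],[0,0,0],0.05],[[0,0,0],[0,0,0],0.05],[[0,0,0],[0,0,0],0.05],[[0,0,0],[0,0,0],0.05]])

```text
clock: 17.18
position: [0.5922, 0.0918, 0.0773]
eef_rot: [180.0, 0.1, 171.4]
wrist_force: [-1.8, 1.3, 7.8]
width: 0.0447
finger_force: 6.3
```

```bash
cat >> h.py <<'E'
def jaw(d,m):  # high jaw block edges, front disc edges and harmonica face, jig y
    q=pts(d,m).reshape(-1,3); 
    j=q[(q[:,2]>52.5)&(q[:,2]<57)&(abs(q[:,0])<10)&(q[:,1]>-56)&(q[:,1]<10)]; f=np.percentile(j[:,1],[2,98])
    h=q[(q[:,2]>49)&(q[:,2]<57)&(q[:,1]<-50)&(q[:,1]>-68)&(abs(q[:,0])>14)&(abs(q[:,0])<42)]; hf=np.percentile(h[:,1],98)
    p=q[(q[:,2]>47.5)&(q[:,2]<53)&(abs(q[:,0])<7)&(q[:,1]>hf-1)&(q[:,1]<f[0]-1)]; 
    print("jaw",f.round(2),"harm face",hf.round(2),"pad disc",np.percentile(p[:,1],[3,97]).round(2) if len(p) else None, "frontgap jaw-harm",(f[0]-hf).round(2))
E
python3 -c "
from h import *
st(); p,d,m=gap('w7'); jaw(d,m)
for n in ('w5','w6'): jaw(np.load(n+'.npy'),np.load(n+'m.npy',allow_pickle=True).item())"
```

```text
t17.18 jig [ 0.55 91.85 77.28] w44.75 Fjig x-2.0 y1.0 ff6.3
harm y [-93.  -69.4 -51.9] 5946
pad/jaw y [-61.3 -59.5 -23. ]
[(-62, 50.0), (-60, 49.0), (-58, 49.0), (-56, 49.0), (-54, 49.0), (-52, 46.0), (-50, 45.0), (-48, 46.0), (-46, 45.0), (-44, 45.0), (-42, 47.0), (-40, 48.0), (-36, 54.0), (-34, 55.0), (-32, 55.0), (-30, 55.0), (-28, 55.0), (-26, 55.0), (-24, 48.0), (-22, 42.0), (-20, 42.0), (-18, 42.0), (-16, 42.0), (-14, 42.0), (-12, 42.0), (-10, 43.0), (-8, 42.0), (-6, 43.0), (-4, 42.0), (-2, 43.0), (0, 42.0), (2, 42.0), (4, 42.0), (6, 42.0), (8, 42.0), (10, 43.0), (12, 42.0), (14, 42.0), (16, 42.0), (18, 42.0), (20, 42.0), (22, 43.0)]
jaw [-33.84 -22.78] harm face -58.96 pad disc [-59.7  -43.52] frontgap jaw-harm 25.12
jaw [-10.25   0.94] harm face -58.69 pad disc [-59.55 -20.86] frontgap jaw-harm 48.44
jaw [-22.18 -10.77] harm face -58.89 pad disc [-59.69 -31.92] frontgap jaw-harm 36.71
```

arm_command(steps=[[[0,0.7,0],[0,0,0],0.08],[[0,0.7,0],[0,0,0],0.12],[[0,0.7,0],[0,0,0],0.17],[[0,0.7,0],[0,0,0],0.21],[[0,0.7,0],[0,0,0],0.25],[[0,0.7,0],[0,0,0],0.29],[[0,0.7,0],[0,0,0],0.33],[[0,0.7,0],[0,0,0],0.37],[[0,0.7,0],[0,0,0],0.42],[[0,0.7,0],[0,0,0],0.45]])

```text
clock: 18.07
position: [0.5926, 0.0983, 0.0763]
eef_rot: [-180.0, -0.0, 171.4]
wrist_force: [-0.0, 0.3, -0.4]
width: 0.0615
finger_force: 0.0
```

arm_command(steps=[[[0,0,0],[0,0,0],0.45],[[0,0,0],[0,0,0],0.45],[[0,0,0],[0,0,0],0.45],[[0,0,0],[0,0,0],0.45],[[0,-0.7,0],[0,0,0],0.41],[[0,-0.7,0],[0,0,0],0.37],[[0,-0.7,0],[0,0,0],0.33],[[0,-0.7,0],[0,0,0],0.29],[[0,-0.7,0],[0,0,0],0.25],[[0,-0.7,0],[0,0,0],0.21]])

```text
clock: 18.9
position: [0.5925, 0.0951, 0.077]
eef_rot: [179.9, 0.1, 171.4]
wrist_force: [-0.9, 7.4, 5.7]
width: 0.0518
finger_force: 4.2
```

arm_command(steps=[[[0,-0.6,0],[0,0,0],0.18],[[0,-0.5,0],[0,0,0],0.15],[[0,0,0],[0,0,0],0.15],[[0,0,0],[0,0,0],0.15],[[0,0,0],[0,0,0],0.15],[[0,0,0],[0,0,0],0.15],[[0,0,0],[0,0,0],0.15],[[0,0,0],[0,0,0],0.15],[[0,0,0],[0,0,0],0.15],[[0,0,0],[0,0,0],0.15]])

```text
clock: 19.73
position: [0.5923, 0.0939, 0.0774]
eef_rot: [179.9, 0.1, 171.4]
wrist_force: [-2.5, 4.3, 8.8]
width: 0.0491
finger_force: 8.2
```

```bash
cat >> h.py <<'E'
def front(d,m):
    q=pts(d,m).reshape(-1,3); p=q[(q[:,2]>47)&(q[:,2]<53)&(abs(q[:,0])<7)&(q[:,1]>-56)&(q[:,1]<-20)]
    print("disc free front",np.percentile(p[:,1],[2,98]).round(2))
E
python3 -c "
from h import *
st(); p,d,m=gap('w8'); jaw(d,m)
cv2.imwrite('pics/w8c.png',cv2.resize(p[130:260,40:270],None,fx=3,fy=3,interpolation=cv2.INTER_CUBIC))
for n in ('w5','w6'): front(np.load(n+'.npy'),np.load(n+'m.npy',allow_pickle=True).item())"
```

```text
t19.73 jig [ 0.35 94.02 77.36] w49.06 Fjig x-3.1 y3.9 ff8.2
harm y [-93.  -70.5 -55.2] 5668
pad/jaw y [-61.6 -58.8 -27.9]
[(-62, 50.0), (-60, 50.0), (-58, 49.0), (-56, 47.0), (-54, 45.0), (-52, 46.0), (-50, 47.0), (-44, 54.0), (-42, 55.0), (-40, 55.0), (-38, 55.0), (-36, 55.0), (-34, 55.0), (-32, 49.0), (-30, 42.0), (-28, 42.0), (-26, 42.0), (-24, 42.0), (-22, 42.0), (-20, 42.0), (-18, 42.0), (-16, 43.0), (-14, 42.0), (-12, 43.0), (-10, 42.0), (-8, 42.0), (-6, 42.0), (-4, 42.0), (-2, 42.0), (0, 43.0), (2, 42.0), (4, 42.0), (6, 42.0), (8, 43.0), (10, 43.0), (12, 42.0), (14, 42.0), (16, 43.0), (18, 43.0), (20, 43.0), (22, 42.0)]
jaw [-41.75 -30.19] harm face -60.15 pad disc [-61.02 -52.06] frontgap jaw-harm 18.4
disc free front [-33.17 -20.77]
disc free front [-44.62 -28.51]
```

View pics/w8c.png

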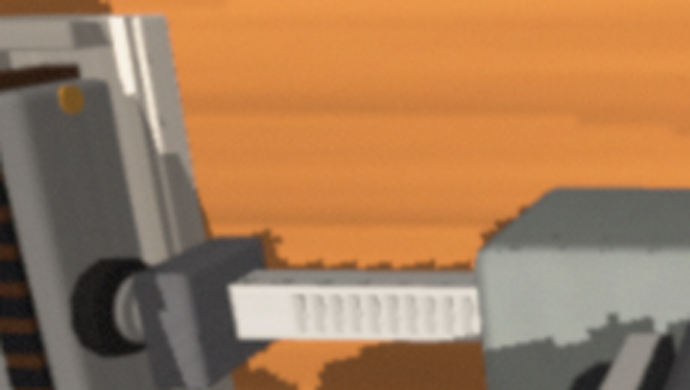

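The crop shows the pad disc at (105,308) against the harmonica face with the spring partly pressed. The jaw geometry and the force rise both suggest about 4 mm. I add about 2.5 mm and re-measure.

arm_command(steps=[[[0,-0.3,0],[0,0,0],0.14],[[0,-0.3,0],[0,0,0],0.13],[[0,-0.3,0],[0,0,0],0.12],[[0,-0.3,0],[0,0,0],0.11],[[0,-0.2,0],[0,0,0],0.1],[[0,0,0],[0,0,0],0.09],[[0,0,0],[0,0,0],0.09],[[0,0,0],[0,0,0],0.09],[[0,0,0],[0,0,0],0.09],[[0,0,0],[0,0,0],0.09]])

```text
clock: 20.62
position: [0.5922, 0.0927, 0.0777]
eef_rot: [179.9, 0.1, 171.4]
wrist_force: [-2.6, 5.1, 13.2]
width: 0.0468
finger_force: 10.6
```

```bash
cat >> h.py <<'E'
def disc(n):
    d=np.load(n+".npy"); m=np.load(n+"m.npy",allow_pickle=True).item(); q=pts(d,m).reshape(-1,3); q=q[~np.isnan(q[:,0])]
    j=q[(q[:,2]>52.5)&(q[:,2]<57)&(abs(q[:,0])<10)&(q[:,1]>-56)&(q[:,1]<10)]; jf=np.percentile(j[:,1],2)
    p=q[(abs(q[:,0])<5)&(q[:,1]>-64)&(q[:,1]<jf-6)&(q[:,2]>36)]
    # back edge of disc top: profile of 90th-percentile height in 1 mm bins behind jaw front
    o=[]
    for k in np.arange(-26,-6,1.):
        z=p[(p[:,1]-jf>=k)&(p[:,1]-jf<k+1),2]; o.append((int(k),round(float(np.median(z)),1),len(z)) if len(z) else (int(k),0,0))
    h=q[(q[:,2]>50)&(q[:,2]<55)&(q[:,0]<-14)&(q[:,0]>-42)&(q[:,1]<-50)&(q[:,1]>-68)]; h2=q[(q[:,2]>34)&(q[:,2]<46)&(q[:,0]<-14)&(q[:,0]>-42)&(q[:,1]<-50)&(q[:,1]>-68)]
    print(n,"jaw %.2f"%jf,"harm",np.percentile(h[:,1],98).round(2),"face",np.median(h2[:,1]).round(2) if len(h2) else None,len(h2)); print([a[1] for a in o])
E
python3 -c "
from h import *
st(); gap('w9')
for n in ('w5','w6','w7','w8','w9'): disc(n)"
```

```text
t20.62 jig [ 0.35 92.81 77.71] w46.83 Fjig x-3.4 y4.7 ff10.6
harm y [-93.1 -70.6 -55.1] 5700
pad/jaw y [-61.5 -58.7 -27.5]
[(-62, 49.0), (-60, 49.0), (-58, 49.0), (-56, 47.0), (-54, 46.0), (-52, 47.0), (-46, 54.0), (-44, 55.0), (-42, 55.0), (-40, 55.0), (-38, 55.0), (-36, 55.0), (-34, 49.0), (-32, 42.0), (-30, 42.0), (-28, 42.0), (-26, 42.0), (-24, 42.0), (-22, 42.0), (-20, 42.0), (-18, 42.0), (-16, 42.0), (-14, 42.0), (-12, 42.0), (-10, 42.0), (-8, 42.0), (-6, 42.0), (-4, 42.0), (-2, 42.0), (0, 42.0), (2, 43.0), (4, 42.0), (6, 43.0), (8, 42.0), (10, 42.0), (12, 42.0), (14, 42.0), (16, 42.0), (18, 42.0), (20, 42.0), (22, 43.0)]
w5 jaw -10.25 harm -58.97 face -59.19 684
[0, 0, 48.7, 49.5, 50.4, 49.7, 49.9, 49.6, 47.8, 46.8, 44.8, 44.5, 46.5, 46.4, 46.2, 44.5, 45.0, 46.4, 46.2, 47.0]
w6 jaw -22.18 harm -59.01 face -59.07 636
[0, 0, 47.8, 49.7, 49.7, 50.1, 50.2, 49.4, 47.9, 47.9, 46.5, 45.1, 44.9, 43.8, 46.7, 45.6, 45.7, 45.2, 46.6, 46.9]
w7 jaw -33.84 harm -59.14 face -59.12 653
[49.0, 49.3, 49.4, 49.5, 49.9, 49.9, 50.2, 49.6, 47.5, 46.8, 45.5, 45.0, 46.3, 45.7, 45.6, 45.3, 45.1, 46.9, 46.8, 47.3]
w8 jaw -41.75 harm -60.28 face -60.74 668
[0, 0, 0, 50.6, 50.5, 49.9, 50.2, 49.7, 49.9, 50.3, 49.9, 49.4, 47.5, 47.3, 46.5, 45.2, 45.9, 45.9, 46.9, 47.3]
w9 jaw -43.97 harm -60.18 face -60.71 675
[0, 0, 0, 0, 0, 50.5, 50.3, 49.9, 49.9, 49.8, 49.8, 50.1, 50.1, 49.4, 48.6, 47.0, 45.6, 47.6, 47.0, 47.3]
```

Compression is about 6.2–6.8 mm: the jaw moved 2.2 mm with the face unmoved and the force rose 2.4 N. I add 1.5 mm to reach about 8 mm.

arm_command(steps=[[[0,-0.2,0],[0,0,0],0.08],[[0,-0.2,0],[0,0,0],0.07],[[0,-0.2,0],[0,0,0],0.06],[[0,-0.2,0],[0,0,0],0.055],[[0,0,0],[0,0,0],0.055],[[0,0,0],[0,0,0],0.055],[[0,0,0],[0,0,0],0.055],[[0,0,0],[0,0,0],0.055],[[0,0,0],[0,0,0],0.055],[[0,0,0],[0,0,0],0.055]])

```text
clock: 21.5
position: [0.5921, 0.092, 0.0779]
eef_rot: [179.9, 0.1, 171.4]
wrist_force: [-3.8, 5.7, 13.9]
width: 0.0448
finger_force: 11.9
```

arm_command(steps=[[[0,0,0],[0,0,0],0.055],[[0,0,0],[0,0,0],0.055],[[0,0,0],[0,0,0],0.055],[[0,0,0],[0,0,0],0.055],[[0,0,0],[0,0,0],0.055],[[0,0,0],[0,0,0],0.055],[[0,0,0],[0,0,0],0.055],[[0,0,0],[0,0,0],0.055],[[0,0,0],[0,0,0],0.055],[[0,0,0],[0,0,0],0.055]])

```text
clock: 22.33
position: [0.5921, 0.092, 0.0779]
eef_rot: [179.9, 0.1, 171.4]
wrist_force: [-4.0, 5.0, 14.3]
width: 0.045
finger_force: 11.9
```

```bash
python3 -c "
from h import *
st(); p,d,m=gap('w10'); disc('w10'); resid(d,m)"
```

```text
t22.33 jig [ 0.36 92.09 77.93] w45.05 Fjig x-4.7 y4.3 ff11.9
harm y [-93.  -70.7 -55.3] 5645
pad/jaw y [-61.5 -58.6 -27.3]
[(-62, 49.0), (-60, 49.0), (-58, 49.0), (-56, 47.0), (-54, 47.0), (-52, 48.0), (-46, 54.0), (-44, 55.0), (-42, 55.0), (-40, 55.0), (-38, 55.0), (-36, 51.0), (-34, 44.0), (-32, 42.0), (-30, 42.0), (-28, 42.0), (-26, 42.0), (-24, 42.0), (-22, 42.0), (-20, 43.0), (-18, 42.0), (-16, 43.0), (-14, 42.0), (-12, 43.0), (-10, 42.0), (-8, 42.0), (-6, 42.0), (-4, 43.0), (-2, 42.0), (0, 43.0), (2, 43.0), (4, 43.0), (6, 42.0), (8, 42.0), (10, 42.0), (12, 43.0), (14, 42.0), (16, 43.0), (18, 42.0), (20, 43.0), (22, 42.0)]
w10 jaw -45.30 harm -60.28 face -60.69 669
[0, 0, 0, 0, 0, 0, 0, 50.3, 50.0, 49.9, 49.9, 50.2, 50.2, 50.0, 49.8, 48.9, 47.7, 47.8, 47.0, 47.5]
mark 88 [  55.98 -136.99   33.35] [54.06 55.55 58.29]
pointer 130 [  55.61 -116.59   33.97] [53.66 55.34 58.1 ]
```

The pad is pressed in about 7.5–8 mm of 16, steady, and the pointer is still aligned. Handing in.

```bash
python3 -c "
from plant import manip
print(manip.finish_job())"
```

```text
the job is handed in; nothing more can be done
None
```

I handed the job in at about 22 s of the 72 s allowed, still holding the trigger squeezed: by the last camera measurement the pointer is within about 0.4 mm of the mark and the pad is pressed in 7.5–8 mm of its 16 mm; the judging result was not shown.

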